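Sweep dropped sample tubes into the scoop pan

ROBOT

A 6-joint arm with a two-finger parallel gripper is mounted at the origin on the work surface. World frame = base frame: x ahead of the robot, y to its left, z up, the work surface at z = 0. Lengths are in m, angles in rad, forces in N, time in s.
With the tool pointing down it reaches from about 0.35 to 0.975 m from the base axis. Payload 4.9 kg.
Tool frame: the origin (TCP) lies on the centre line of the jaws, within the pads' length; the fingertips stand 14 mm ahead of it and the grasp point (between the pads) lies 5 mm behind it (manip.nose_length is the distance from the TCP to the fingertips, in m); z points along the fingers, y is the line along which they close (so a half turn about z gives the same grasp; the last joint's range is limited). The gripper opens to 85 mm and grips with 20 to 120 N. Pads are 22 mm wide; open, the fingers measure 114 mm over their backs; the gripper's body (76 mm by 85 mm) begins 54 mm behind the grasp point. The pads swing forward as they close: fully open they stand 13 mm farther back than shut.
Start: joints at [1.158, 0.053, 1.613, -0, 1.476, -0.119], TCP at [0.181, 0.598, 0.245] pointing down, gripper open.
Joint ranges: [-3.01, 3.01], [-1.01, 2.22], [0.06, 2.58], [-1.02, 4.17], [0.09, 2.62], [-3.14, 3.14]. Speed limits (rad/s): [2.57, 2.57, 3.14, 3.14, 3.14, 3.14].

INTERFACE

Orientations are given as a unit quaternion [w, x, y, z].
In Python, from plant import manip, imaging gives the robot as it stands.
- The arm moves only by the tool play_rows, never from a script. Its argument "commands" is a list of rows, each a list of 6 numbers: the shift along the tool's x, y, z in mm, then the turn, a rotation vector about the tool's x, y, z in degrees. A call has 1 to 5 rows; each row shifts and turns the commanded pose from where the row before left it, along the tool's axes as they then stand; what a row does not reach is not made up. A row lasts 1/12 s, in which the tool goes at most 41.7 mm and 7.16 degrees, less where a joint would pass 70% of its speed; a pose out of reach is approached as far as the arm can. A call is refused whole if a number of a shift passes 41.7 or a number of a turn 7.16, either way. A call with a gripper value outside its range is refused whole. "hand" is the finger opening in mm, from 0 to 85.4, set as the call begins (left out, the last holds). The fingers move at their own pace and stop on an object; the grip force is fixed at half the most. Time passes only in rows, so rows that do not move let the fingers close. It gives the time, the measured TCP pose, the force, the opening and the grip force at its end, in the units of the state.
- manip.state(): the state, without advancing time (a new reading comes with each control period).
- imaging.grab_frame(name): name is "scene" or "top" or "wrist"; returns a dict with "image" (384x512x3 uint8, red, green, blue), "fx", "fy", "cx", "cy" (pixels), "R" (3x3) and "t" (3): a world point X has camera coordinates R X + t; the wrist camera has in their place "mount" (4x4, takes a point from camera to tool coordinates, whose origin is the TCP and whose axes are the flange's). Camera axes: x right, y down, z forward; pixel columns grow to the right and rows downward; lengths in m; the calibration is good to about 2 mm. The wrist camera is an equidistant fisheye: a pixel r from the principal point sees the ray r / f radians off the axis. A picture is of the moment at which its call begins: read the wrist's pose just before it. There is no depth.
- manip.job_done(): hands the job in; it is judged then, once.
The state is a dict: "time": time; "joint_pos": joint angles; "joint_vel": joint speeds; "joint_efforts": joint torques, N m; "tool_pos": TCP position; "tool_rot": TCP orientation; "contact_force": force on the tool from outside, world axes, zero at the start; "ft_torque": the same for the moment, N m; "gripper_width": opening from 0.0 (shut) to 1.0 (fully open); "grasp_force": force on a finger pad.
Only numpy, scipy, OpenCV 4.12 (cv2) and the standard library are available. Lean on these libraries where they do the work, as an engineer would, in place of code of your own. Each camera call takes 0.05 s, during which the arm holds its last target. There are 200 camera calls.

TASK

Three closed sample tubes lie spilled on the lab bench and may be cracked, so they are not to be picked up: sweep all three with the closed fingertips, sliding them along the bench and over the low front lip of the steel scoop pan until each lies right inside it, clear of the lip. Push gently, without pinching, squeezing, lifting or flicking the tubes, and leave the standing vial, the green micro-tube rack and the pipette where they are.

Things in the scene. Friction and masses are not known exactly. Their poses are not given: they have to be found in the camera images.
- pan: Fixed stainless scoop pan lying on the bench, no cover. Origin on the bench under its middle; x points from its open mouth to the back wall, y across, z up. x -100 to +100 mm, y -160 to +160 mm, inner floor 2 mm above the bench. Back and side walls 3 mm thick, 40 mm high; side walls slope down to the lip ahead of x = -40. Rod handle behind the back wall to x = +237, up to 44 mm high.
- pan_crest (a point): Middle of the crest of the pan's low front lip, 4 mm above the bench, at x = -65 mm, y = 0 in the pan's frame (axes as the pan's). The mouth is open over the full width: the lip is a ramp rising from bench level at x = -100 to this crest at x = -65; just behind it the floor is 2 mm lower. Inside is all that lies behind the crest.
- tube1_centre (a point): Closed 5 ml snap-cap tube lying loose: pale yellow, part clear, round-ended body, diameter 17 mm; white lid, diameter 21 mm, whose tab and hinge stand out level to 27 mm overall and keep it from rolling: it slides when pushed. 60 mm long, 11 to 17 g. This point: its balance point, 35 mm from the round end, mid-height, 9.5 mm above the bench; x along the tube to the lid. All three are alike.
- tube2_centre (a point): Closed 5 ml snap-cap tube lying loose: pale yellow, part clear, round-ended body, diameter 17 mm; white lid, diameter 21 mm, whose tab and hinge stand out level to 27 mm overall and keep it from rolling: it slides when pushed. 60 mm long, 11 to 17 g. This point: its balance point, 35 mm from the round end, mid-height, 9.5 mm above the bench; x along the tube to the lid. All three are alike.
- tube3_centre (a point): Closed 5 ml snap-cap tube lying loose: pale yellow, part clear, round-ended body, diameter 17 mm; white lid, diameter 21 mm, whose tab and hinge stand out level to 27 mm overall and keep it from rolling: it slides when pushed. 60 mm long, 11 to 17 g. This point: its balance point, 35 mm from the round end, mid-height, 9.5 mm above the bench; x along the tube to the lid. All three are alike.
- vial: Amber glass vial with white cap standing upright among the tubes, 28 mm diameter, 61 mm high, loose and light; not to be disturbed. Origin at the centre of its underside.
- rack: Loose green block rack with a few micro tubes in it, at the far side of the work: 90 mm (its x) by 235 mm (its y), 46 mm high, tube lids to 60 mm. Origin at the centre of its underside. Not to be disturbed.
- pipette: White hand pipette lying on the bench at the right: 240 mm long along its x (tip at +125 mm, plunger at -115 mm), 26 mm wide and 22 mm high, with a finger hook out to y = +37 mm near the plunger. Origin under its middle on the bench. Not to be disturbed.
There are look-alikes about, which are no part of the job. Leave any pink or red look-alike of the part that bears tube2_centre alone.

How it is judged:
At the end, for the whole second after the job is handed in: All three tubes lie at rest in the pan: the balance point of each at least 8 mm behind the crest of the lip (pan x above -57 mm), between the walls and less than 40 mm above the bench; the vial stands upright within 15 mm of its place, and the green rack and the pipette are within 20 mm of theirs (x of tube1_centre in the frame of pan between -0.057 and 0.098 m and y of tube1_centre in the frame of pan between -0.157 and 0.157 m and z of each of tube1_centre, tube2_centre, tube3_centre in the frame of pan below 0.04 m and linear speed of each of tube1, tube2, tube3 below 0.02 m/s and x of tube2_centre in the frame of pan between -0.057 and 0.098 m and y of tube2_centre in the frame of pan between -0.157 and 0.157 m and x of tube3_centre in the frame of pan between -0.057 and 0.098 m and y of tube3_centre in the frame of pan between -0.157 and 0.157 m and angle between vial's own z axis and vertical below 0.15 rad and distance of vial from where it was at the start of the episode below 0.015 m and distance of each of rack, pipette from where it was at the start of the episode below 0.02 m); the robot touches nothing.
It fails at once if a tube is lifted: its balance point more than 30 mm above the bench in front of the pan's crest, or more than 50 mm anywhere ((height (world z) of tube1_centre above 0.05 m or (height (world z) of tube1_centre above 0.03 m and x of tube1_centre in the frame of pan below -0.075 m)) or (height (world z) of tube2_centre above 0.05 m or (height (world z) of tube2_centre above 0.03 m and x of tube2_centre in the frame of pan below -0.075 m)) or (height (world z) of tube3_centre above 0.05 m or (height (world z) of tube3_centre above 0.03 m and x of tube3_centre in the frame of pan below -0.075 m))).
It fails at once if a tube is pinched or pressed hard: more than 15 N between the fingers and a tube (contact force between the fingers and tube1 above 15 N or contact force between the fingers and tube2 above 15 N or contact force between the fingers and tube3 above 15 N).
It fails at once if a tube is flicked: it moves faster than 1 m/s (linear speed of any of tube1, tube2, tube3 above 1 m/s).
It fails at once if the vial is tipped (over 0.4 rad) or shifted more than 15 mm (distance of vial from where it was at the start of the episode above 0.015 m or angle between vial's own z axis and vertical above 0.4 rad).
It fails at once if the rack or the pipette is shifted more than 20 mm (distance of any of rack, pipette from where it was at the start of the episode above 0.02 m).
It also fails if it takes over 72 s, if anything falls off the work surface, if the arm or the gripper's body presses on something with over 40 N, if the wrist force passes 120 N, or if a joint passes its speed limit or range.

## Working session

There is one attempt and no reset: what is moved stays moved. The work goes in short steps, Python scripts to look and compute and a tool call to move; the robot and the scene stay as the last step left them, time stands still between calls to the robot, and variables do not carry over. Pictures are saved under pics/ and viewed, at most 10 in all, crops included, and the job is handed in when it is done.

Besides the shell and the picture viewer there is one more tool, called after ">>>" by a JSON object that holds its "api" and its "payload", one argument or row to a line. play_rows: Moves the arm, as the interface text tells. Its arguments: {"type":"object","properties":{"commands":{"type":"array","items":{"type":"array","items":{"type":"number"}}},"hand":{"type":"number"}},"required":["commands"]}

```bash
mkdir -p pics
python3 - <<'E'
from plant import manip, imaging
import cv2, pickle
print(manip.state())
d={}
for n in("top","scene"):
    f=imaging.grab_frame(n); d[n]=f
    cv2.imwrite(f"pics/{n}0.png",cv2.resize(f["image"][:,:,::-1],None,fx=1.5,fy=1.5,interpolation=cv2.INTER_CUBIC))
    print(n,f["fx"],f["cx"],f["cy"],f["R"],f["t"])
pickle.dump(d,open("f0.pkl","wb"))
E
```

```text
{'time': 0.0, 'joint_pos': array([ 1.15799271e+00,  5.33485484e-02,  1.61432558e+00, -2.03193557e-05,
        1.47597765e+00, -1.18968324e-01]), 'joint_vel': array([ 9.90631747e-05, -9.44453322e-04,  1.75244980e-04, -5.96950176e-04,
        9.59195114e-04, -1.30591986e-03]), 'joint_efforts': array([-2.19288131e-04, -3.93687952e+01, -3.70175958e+01, -1.76874814e-04,
        7.07073210e-03, -1.74704394e-05]), 'tool_pos': array([0.18075823, 0.59766114, 0.24404927]), 'tool_rot': array([-2.60773700e-04,  1.46388648e-01,  9.89226619e-01, -9.96038150e-04]), 'contact_force': array([-0.27062445, -0.38527318, -0.11262911]), 'ft_torque': array([-0.03117698,  0.02160852,  0.00865923]), 'grasp_force': 0.0, 'gripper_width': 1.0018323014521373}
top 420.13996511447556 259.88142349346776 192.9462521926707 [[ 0.01790739 -0.99978707  0.01025394]
 [-0.98558301 -0.01937682 -0.16807937]
 [ 0.16824227 -0.00709624 -0.98572013]] [-0.12045273  0.61572741  0.92149941]
scene 350.1787610598917 255.64740158855125 187.8222877153615 [[ 0.09887641  0.9949709   0.01601136]
 [ 0.83865627 -0.07466035 -0.53951969]
 [-0.53561098  0.0667738  -0.84182073]] [ 0.03111533 -0.50757901  1.26029082]
```

View pics/top0.png

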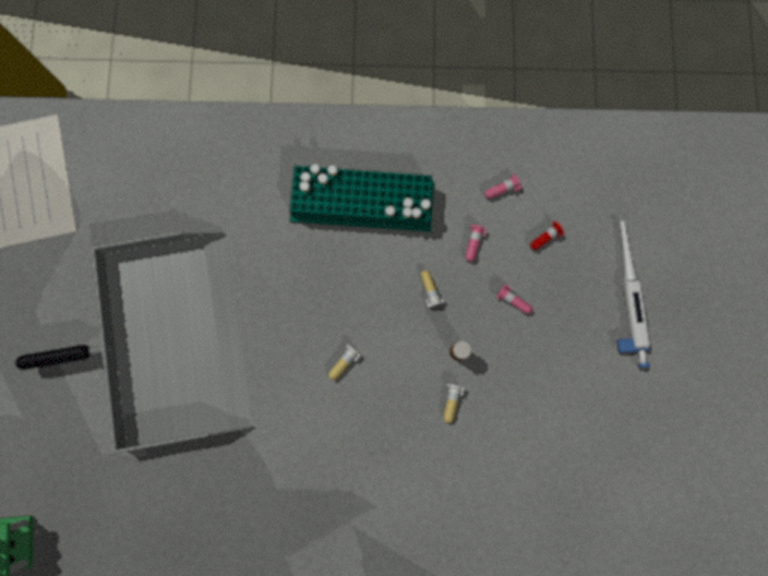

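View pics/scene0.png

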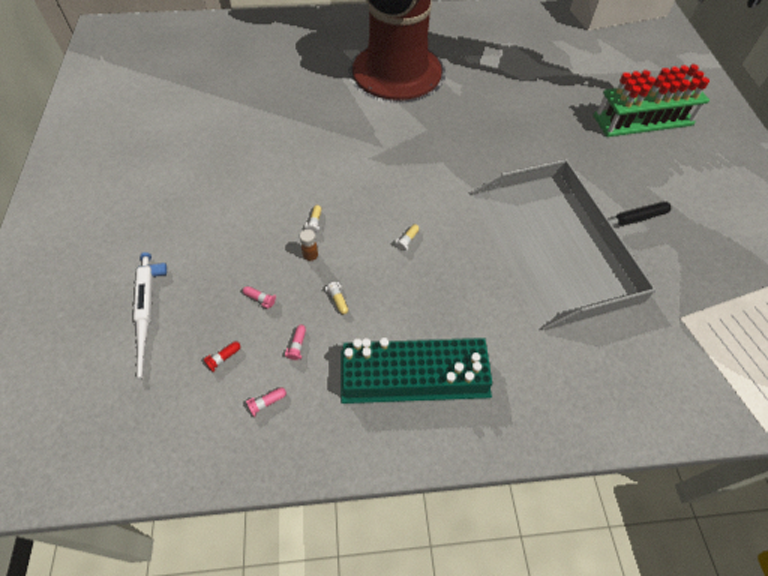

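The top view (1.5x) shows the yellow tubes at about (432,289), (344,363) and (454,402). The vial is at (460,351), the rack at (362,200) and the pipette at (635,300). The pan's back wall runs from (96,248) to (118,450), with its mouth facing right. The pink and red look-alikes are to be left alone.

```bash
cat > h.py <<'E'
import numpy as np, cv2
def ray(f,p,z):
    R=np.array(f["R"]);t=np.array(f["t"]);c=-R.T@t
    d=R.T@np.array([(p[0]-f["cx"])/f["fx"],(p[1]-f["cy"])/f["fy"],1])
    return c+d*(z-c[2])/d[2]
def tubes(f,z=.0095):
    im=f["image"];h=cv2.cvtColor(im,cv2.COLOR_RGB2HSV)
    m=cv2.inRange(h,(15,70,90),(35,255,255))
    n,l,s,c=cv2.connectedComponentsWithStats(m)
    out=[]
    for i in range(1,n):
        if not 40<s[i,4]<800: continue
        ys,xs=np.where(l==i)
        P=np.array([ray(f,(x,y),z)[:2] for x,y in zip(xs,ys)])
        mu=P.mean(0);w,v=np.linalg.eigh(np.cov(P.T));a=v[:,1]
        # lid side: brighter low-saturation pixels beyond an end
        e=(P-mu)@a;sc=[]
        for sg in(1,-1):
            X=np.r_[mu+a*sg*(abs(e).max()+.010),z];q=np.array(f["R"])@X+f["t"]
            u,w_=int(f["fx"]*q[0]/q[2]+f["cx"]+.5),int(f["fy"]*q[1]/q[2]+f["cy"]+.5)
            sc.append(float(im[w_-1:w_+2,u-1:u+2].mean()) if 1<w_<383 and 1<u<511 else 0)
        if sc[1]>sc[0]: a=-a;e=-e
        r=mu+a*e.min()   # round end
        out.append(dict(px=c[i].round(),n=int(s[i,4]),ctr=(r+a*.035).round(3),round=r.round(3),lid=(r+a*.06).round(3),yellow_len=round(float(np.ptp(e)),3),ang=round(float(np.degrees(np.arctan2(a[1],a[0])))),sc=sc))
    return out
E
python3 - <<'E'
import pickle;from h import *
d=pickle.load(open("f0.pkl","rb"))
for n in d:
    print(n)
    for t in tubes(d[n]): print(t)
T=d["top"];S=d["scene"];k=1/1.5
for nm,p,z in[("back far",(96,248),.04),("back near",(118,450),.04),("mouth far",(225,235),.0),("mouth near",(253,428),.0),("vialcap",(460,351),.061),("rackBL",(290,222),.046),("rackBR",(433,231),.046),("rackTL",(294,166),.046),("rackTR",(434,177),.046),("piptip",(622,222),.01),("pipend",(643,366),.01)]:
    print(nm,ray(T,(p[0]*k,p[1]*k),z).round(3))
for nm,p,z in[("back far",(652,291),.04),("back near",(566,162),.04),("mouth far",(543,328),0),("mouth near",(471,193),0),("vialcap",(308,235),.061)]:
    print("S",nm,ray(S,(p[0]*k,p[1]*k),z).round(3))
E
```

```text
top
{'px': array([285., 187.]), 'n': 89, 'ctr': array([ 0.626, -0.176]), 'round': array([ 0.658, -0.162]), 'lid': array([ 0.603, -0.185]), 'yellow_len': 0.035, 'ang': -157, 'sc': [158.40740740740742, 101.11111111111111]}
{'px': array([225., 246.]), 'n': 100, 'ctr': array([ 0.51 , -0.039]), 'round': array([ 0.483, -0.016]), 'lid': array([ 0.529, -0.054]), 'yellow_len': 0.035, 'ang': -39, 'sc': [114.18518518518519, 162.5185185185185]}
{'px': array([299., 274.]), 'n': 101, 'ctr': array([ 0.452, -0.209]), 'round': array([ 0.417, -0.202]), 'lid': array([ 0.476, -0.215]), 'yellow_len': 0.035, 'ang': -13, 'sc': [111.22222222222223, 164.88888888888889]}
scene
{'px': array([210., 141.]), 'n': 45, 'ctr': array([ 0.452, -0.209]), 'round': array([ 0.417, -0.202]), 'lid': array([ 0.476, -0.214]), 'yellow_len': 0.03, 'ang': -11, 'sc': [147.92592592592592, 218.2962962962963]}
{'px': array([275., 154.]), 'n': 51, 'ctr': array([ 0.51 , -0.036]), 'round': array([ 0.48 , -0.018]), 'lid': array([ 0.531, -0.049]), 'yellow_len': 0.035, 'ang': -32, 'sc': [150.5185185185185, 206.1851851851852]}
{'px': array([227., 202.]), 'n': 88, 'ctr': array([ 0.626, -0.174]), 'round': array([ 0.659, -0.163]), 'lid': array([ 0.602, -0.182]), 'yellow_len': 0.041, 'ang': -162, 'sc': [191.92592592592592, 130.40740740740742]}
back far [0.677 0.355 0.04 ]
back near [0.369 0.293 0.04 ]
mouth far [0.713 0.164 0.   ]
mouth near [0.402 0.101 0.   ]
vialcap [ 0.524 -0.216  0.061]
rackBL [0.724 0.051 0.046]
rackBR [ 0.714 -0.176  0.046]
rackTL [0.817 0.049 0.046]
rackTR [ 0.804 -0.177  0.046]
piptip [ 0.746 -0.49   0.01 ]
pipend [ 0.51  -0.513  0.01 ]
S back far [0.681 0.355 0.04 ]
S back near [0.373 0.297 0.04 ]
S mouth far [0.714 0.169 0.   ]
S mouth near [0.403 0.105 0.   ]
S vialcap [ 0.529 -0.216  0.061]
```

```bash
cat >> h.py <<'E'
def plan(st,wps):
    """wps: (x,y,z,yaw_deg,step_mm) -> rounded rows in tool axes, rounding error fed forward"""
    w,a,b,c=st["tool_rot"];p=np.array(st["tool_pos"])*1000
    yaw=np.degrees(np.arctan2(2*(a*b+w*c),1-2*(b*b+c*c)))
    rows=[]
    for x,y,z,h,s in wps:
        g=np.array([x,y,z])*1000;dh=(h-yaw+180)%360-180;y0=yaw;p0=p.copy()
        n=max(1,int(np.ceil(max(np.linalg.norm(g-p)/s,abs(dh)/7))))
        for i in range(1,n+1):
            d=p0+(g-p0)*i/n-p;t=np.radians(yaw);cx,sx=np.cos(t),np.sin(t)
            r=np.round([cx*d[0]+sx*d[1],sx*d[0]-cx*d[1],-d[2]])
            dz=np.clip(-round(y0+dh*i/n-yaw),-7,7)
            p=p+np.array([cx*r[0]+sx*r[1],sx*r[0]-cx*r[1],-r[2]]);yaw-=dz
            rows.append([int(v) for v in r]+[0,0,int(dz)])
    for i in range(0,len(rows),5): print(rows[i:i+5])
    print(len(rows),"end",p.round(),round(yaw,1))
def push(c,h0,h1,turn,straight,z=.020,off=.021,step=.010,v=12):
    c=np.array(c,float);out=[];n=int(np.ceil(turn/step));
    for i in range(n+int(np.ceil(straight/step))):
        h=h0+(h1-h0)*min(1,(i+.5)/n);u=np.array([np.cos(np.radians(h)),np.sin(np.radians(h))])
        c=c+u*step;out.append((*(c-u*off),z,h,v))
    print("tube end",c.round(3));return out
E
python3 - <<'E'
from plant import manip;from h import *
print(manip.nose_length)
plan(manip.state(),[(.49,-.068,.13,54,41),(.4865,-.0714,.020,54,30)])
E
```

```text
0.014
[[-26, -29, 6, 0, 0, 6], [-28, -26, 6, 0, 0, 5], [-31, -23, 6, 0, 0, 6], [-33, -20, 6, 0, 0, 6], [-35, -17, 6, 0, 0, 6]]
[[-36, -12, 6, 0, 0, 5], [-38, -10, 6, 0, 0, 6], [-38, -5, 6, 0, 0, 6], [-39, -2, 6, 0, 0, 6], [-38, 3, 6, 0, 0, 5]]
[[-39, 5, 6, 0, 0, 6], [-37, 10, 6, 0, 0, 6], [-36, 14, 6, 0, 0, 6], [-35, 17, 6, 0, 0, 5], [-32, 21, 6, 0, 0, 6]]
[[-31, 23, 6, 0, 0, 6], [-28, 27, 6, 0, 0, 6], [-25, 29, 6, 0, 0, 5], [-22, 32, 6, 0, 0, 6], [-1, 0, 28, 0, 0, 0]]
[[-1, 0, 27, 0, 0, 0], [-2, -1, 28, 0, 0, 0], [-1, 0, 27, 0, 0, 0]]
23 end [486. -71.  20.] 54.2
```

>>> {"api": "play_rows", "payload": {
  "commands": [
    [-26,-29,6,0,0,6],
    [-28,-26,6,0,0,5],
    [-31,-23,6,0,0,6],
    [-33,-20,6,0,0,6],
    [-35,-17,6,0,0,6]
  ],
  "hand": 0
}}

```text
time: 0.52
tool_pos: [0.2622, 0.421, 0.2144]
tool_rot: [-0.0, 0.391, 0.92, -0.0]
contact_force: [0.8, 1.3, -0.2]
gripper_width: 0.3
grasp_force: 0.0
```

>>> {"api": "play_rows", "payload": {
  "commands": [
    [-36,-12,6,0,0,5],
    [-38,-10,6,0,0,6],
    [-38,-5,6,0,0,6],
    [-39,-2,6,0,0,6],
    [-38,3,6,0,0,5]
  ]
}}

```text
time: 0.93
tool_pos: [0.344, 0.2465, 0.1847]
tool_rot: [0.0, 0.602, 0.798, -0.0]
contact_force: [1.1, 0.6, -0.7]
gripper_width: 0.001
grasp_force: 0.0
```

>>> {"api": "play_rows", "payload": {
  "commands": [
    [-39,5,6,0,0,6],
    [-37,10,6,0,0,6],
    [-36,14,6,0,0,6],
    [-35,17,6,0,0,5],
    [-32,21,6,0,0,6]
  ]
}}

```text
time: 1.35
tool_pos: [0.4256, 0.071, 0.1548]
tool_rot: [0.0, 0.783, 0.622, 0.0]
contact_force: [1.2, 0.7, 0.3]
gripper_width: 0.003
grasp_force: 0.0
```

>>> {"api": "play_rows", "payload": {
  "commands": [
    [-31,23,6,0,0,6],
    [-28,27,6,0,0,6],
    [-25,29,6,0,0,5],
    [-22,32,6,0,0,6],
    [0,0,0,0,0,0]
  ]
}}

```text
time: 1.77
tool_pos: [0.4913, -0.0725, 0.13]
tool_rot: [0.0, 0.892, 0.451, -0.001]
contact_force: [-0.6, 0.9, 0.2]
gripper_width: -0.003
grasp_force: 0.0
```

Run:
```python
from plant import manip;from h import *
s=manip.state();print(s["time"],s["tool_pos"],s["tool_rot"],s["gripper_width"])
plan(s,[(.4865,-.0714,.020,54,25)])
```

```text
1.7667 [ 0.49127939 -0.07247148  0.12999606] [ 4.83203607e-04  8.92351777e-01  4.51339424e-01 -8.92599147e-04] -0.0025889248893929445
[[0, -1, 22, 0, 0, 0], [-1, -1, 22, 0, 0, 0], [0, -1, 22, 0, 0, 0], [-1, -1, 22, 0, 0, 0], [0, 0, 22, 0, 0, 0]]
5 end [487. -72.  20.] 53.7
```

>>> {"api": "play_rows", "payload": {
  "commands": [
    [0,-1,22,0,0,0],
    [-1,-1,22,0,0,0],
    [0,-1,22,0,0,0],
    [-1,-1,22,0,0,0],
    [0,0,22,0,0,0]
  ]
}}

```text
time: 2.18
tool_pos: [0.4851, -0.0665, 0.02]
tool_rot: [-0.0, 0.89, 0.455, -0.0]
contact_force: [0.8, -0.3, -0.3]
gripper_width: -0.002
grasp_force: 0.0
```

Run:
```python
from plant import manip;from h import *
plan(manip.state(),push((.51,-.039),54,92,.14,.12))
```

```text
tube end [0.549 0.222]
[[9, 1, 0, 0, 0, 0], [8, 2, 0, 0, 0, -1], [9, 1, 0, 0, 0, 0], [10, 1, 0, 0, 0, -3], [10, 0, 0, 0, 0, -2]]
[[10, 1, 0, 0, 0, -3], [10, 0, 0, 0, 0, -2], [10, 1, 0, 0, 0, -3], [10, 0, 0, 0, 0, -2], [10, 1, 0, 0, 0, -3]]
[[10, 0, 0, 0, 0, -2], [10, 1, 0, 0, 0, -3], [10, 0, 0, 0, 0, -2], [10, 1, 0, 0, 0, -3], [10, 0, 0, 0, 0, -2]]
[[10, 1, 0, 0, 0, -3], [10, 0, 0, 0, 0, -3], [10, 0, 0, 0, 0, -1], [10, 0, 0, 0, 0, 0], [10, 0, 0, 0, 0, 0]]
[[10, 0, 0, 0, 0, 0], [10, 1, 0, 0, 0, 0], [10, 0, 0, 0, 0, 0], [10, 0, 0, 0, 0, 0], [10, 0, 0, 0, 0, 0]]
[[10, 0, 0, 0, 0, 0], [10, 0, 0, 0, 0, 0], [10, 0, 0, 0, 0, 0], [10, 0, 0, 0, 0, 0]]
29 end [550. 201.  20.] 92.2
```

>>> {"api": "play_rows", "payload": {
  "commands": [
    [9,1,0,0,0,0],
    [8,2,0,0,0,-1],
    [9,1,0,0,0,0],
    [10,1,0,0,0,-3],
    [10,0,0,0,0,-2]
  ]
}}

```text
time: 2.6
tool_pos: [0.5187, -0.0312, 0.0237]
tool_rot: [0.001, 0.865, 0.503, 0.002]
contact_force: [-0.5, 0.0, -0.1]
gripper_width: 0.003
grasp_force: 0.1
```

>>> {"api": "play_rows", "payload": {
  "commands": [
    [10,1,0,0,0,-3],
    [10,0,0,0,0,-2],
    [10,1,0,0,0,-3],
    [10,0,0,0,0,-2],
    [10,1,0,0,0,-3]
  ]
}}

```text
time: 3.02
tool_pos: [0.5404, 0.0135, 0.0222]
tool_rot: [0.0, 0.802, 0.597, 0.001]
contact_force: [0.2, 0.6, 0.5]
gripper_width: -0.001
grasp_force: 0.0
```

Run:
```python
from plant import manip,imaging;from h import *
s=manip.state();print(s["tool_pos"])
for n in("top","scene"):
    f=imaging.grab_frame(n)
    for t in tubes(f): print(n,t)
    cv2.imwrite(f"pics/{n}1.png",cv2.resize(f["image"][100:330,:,::-1] if n=="top" else f["image"][80:310,:,::-1],None,fx=1.5,fy=1.5))
```

```text
[0.54043545 0.01346404 0.02215877]
top {'px': array([285., 187.]), 'n': 87, 'ctr': array([ 0.626, -0.175]), 'round': array([ 0.658, -0.163]), 'lid': array([ 0.602, -0.184]), 'yellow_len': 0.034, 'ang': -159, 'sc': [183.59259259259258, 119.29629629629629]}
top {'px': array([300., 274.]), 'n': 83, 'ctr': array([ 0.451, -0.212]), 'round': array([ 0.417, -0.202]), 'lid': array([ 0.475, -0.219]), 'yellow_len': 0.035, 'ang': -16, 'sc': [72.5925925925926, 111.74074074074075]}
scene {'px': array([210., 141.]), 'n': 46, 'ctr': array([ 0.452, -0.208]), 'round': array([ 0.417, -0.203]), 'lid': array([ 0.477, -0.212]), 'yellow_len': 0.03, 'ang': -9, 'sc': [84.81481481481481, 155.59259259259258]}
scene {'px': array([300., 161.]), 'n': 41, 'ctr': array([0.546, 0.036]), 'round': array([0.512, 0.044]), 'lid': array([0.57, 0.03]), 'yellow_len': 0.029, 'ang': -13, 'sc': [107.51851851851852, 204.5185185185185]}
scene {'px': array([227., 202.]), 'n': 88, 'ctr': array([ 0.626, -0.174]), 'round': array([ 0.659, -0.163]), 'lid': array([ 0.602, -0.181]), 'yellow_len': 0.04, 'ang': -163, 'sc': [217.92592592592592, 144.22222222222223]}
```

View pics/scene1.png

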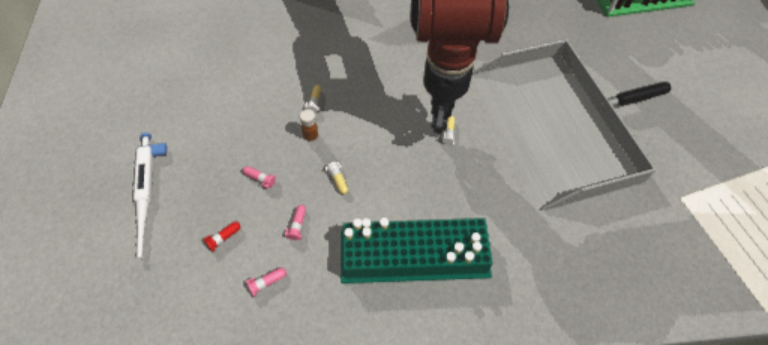

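The scene view shows the pusher at about (440,125) squarely behind the tube at (450,128). The other two tubes and the vial have not moved. I'll carry on with the push.

>>> {"api": "play_rows", "payload": {
  "commands": [
    [10,0,0,0,0,-2],
    [10,1,0,0,0,-3],
    [10,0,0,0,0,-2],
    [10,1,0,0,0,-3],
    [10,0,0,0,0,-2]
  ]
}}

```text
time: 3.53
tool_pos: [0.5521, 0.0615, 0.0215]
tool_rot: [0.0, 0.735, 0.678, 0.0]
contact_force: [0.3, 0.5, -0.5]
gripper_width: -0.002
grasp_force: 0.0
```

>>> {"api": "play_rows", "payload": {
  "commands": [
    [10,1,0,0,0,-3],
    [10,0,0,0,0,-3],
    [10,0,0,0,0,-1],
    [10,0,0,0,0,0],
    [10,0,0,0,0,0]
  ]
}}

```text
time: 3.95
tool_pos: [0.5528, 0.1115, 0.0213]
tool_rot: [-0.0, 0.694, 0.72, -0.0]
contact_force: [-1.2, 0.3, 0.2]
gripper_width: 0.002
grasp_force: 0.1
```

>>> {"api": "play_rows", "payload": {
  "commands": [
    [10,0,0,0,0,0],
    [10,1,0,0,0,0],
    [10,0,0,0,0,0],
    [10,0,0,0,0,0],
    [10,0,0,0,0,0]
  ]
}}

```text
time: 4.37
tool_pos: [0.552, 0.1616, 0.0213]
tool_rot: [-0.0, 0.694, 0.72, -0.0]
contact_force: [-0.7, -0.2, 0.1]
gripper_width: 0.0
grasp_force: 0.0
```

>>> {"api": "play_rows", "payload": {
  "commands": [
    [10,0,0,0,0,0],
    [10,0,0,0,0,0],
    [10,0,0,0,0,0],
    [5,0,0,0,0,0],
    [0,0,0,0,0,0]
  ]
}}

```text
time: 4.78
tool_pos: [0.5507, 0.1967, 0.0213]
tool_rot: [-0.0, 0.693, 0.721, 0.0]
contact_force: [-0.0, 0.0, -0.1]
gripper_width: 0.001
grasp_force: 0.0
```

Run:
```python
from plant import manip,imaging;from h import *
s=manip.state();print(s["tool_pos"])
for n in("top","scene"):
    f=imaging.grab_frame(n)
    for t in tubes(f): print(n,t["ctr"],t["ang"],t["n"])
u=np.array([np.cos(np.radians(110)),np.sin(np.radians(110))]);g=np.array([.626,-.175])-u*.042;print(g)
p=s["tool_pos"]
plan(s,[(p[0],p[1]-.03,.03,92,30),(p[0],p[1]-.05,.10,92,41),(*g,.10,110,41),(*g,.02,110,25)])
```

```text
[0.55074513 0.19668661 0.02133165]
top [ 0.626 -0.175] -158 88
top [ 0.451 -0.21 ] -13 105
scene [ 0.452 -0.209] -11 45
scene [ 0.626 -0.174] -163 87
[ 0.64036485 -0.21446709]
[[-15, -1, -4, 0, 0, 0], [-15, 0, -5, 0, 0, 0], [-10, 0, -35, 0, 0, 0], [-10, -1, -35, 0, 0, 0], [-36, 8, 0, 0, 0, -2]]
[[-37, 6, 0, 0, 0, -2], [-37, 5, 0, 0, 0, -1], [-37, 4, 0, 0, 0, -2], [-37, 3, 0, 0, 0, -2], [-37, 2, 0, 0, 0, -2]]
[[-37, 0, 0, 0, 0, -1], [-38, 0, 0, 0, 0, -2], [-37, -1, 0, 0, 0, -2], [-37, -3, 0, 0, 0, -2], [0, 0, 20, 0, 0, 0]]
[[0, 0, 20, 0, 0, 0], [0, 0, 20, 0, 0, 0], [0, 0, 20, 0, 0, 0]]
18 end [ 640. -215.   20.] 110.2
```

>>> {"api": "play_rows", "payload": {
  "commands": [
    [-15,-1,-4,0,0,0],
    [-15,0,-5,0,0,0],
    [-10,0,-35,0,0,0],
    [-10,-1,-35,0,0,0],
    [-36,8,0,0,0,-2]
  ]
}}

```text
time: 5.3
tool_pos: [0.5637, 0.1116, 0.1079]
tool_rot: [0.003, 0.68, 0.734, 0.005]
contact_force: [2.3, -0.4, 0.9]
gripper_width: 0.0
grasp_force: 0.0
```

>>> {"api": "play_rows", "payload": {
  "commands": [
    [-37,6,0,0,0,-2],
    [-37,5,0,0,0,-1],
    [-37,4,0,0,0,-2],
    [-37,3,0,0,0,-2],
    [-37,2,0,0,0,-2]
  ]
}}

```text
time: 5.72
tool_pos: [0.6041, -0.0735, 0.1004]
tool_rot: [0.0, 0.621, 0.784, -0.0]
contact_force: [0.9, 0.5, -0.4]
gripper_width: 0.001
grasp_force: 0.0
```

>>> {"api": "play_rows", "payload": {
  "commands": [
    [-37,0,0,0,0,-1],
    [-38,0,0,0,0,-2],
    [-37,-1,0,0,0,-2],
    [-37,-3,0,0,0,-2],
    [0,0,0,0,0,0]
  ]
}}

```text
time: 6.13
tool_pos: [0.6406, -0.2229, 0.1008]
tool_rot: [0.002, 0.575, 0.818, -0.001]
contact_force: [0.0, 0.3, -0.1]
gripper_width: -0.002
grasp_force: 0.0
```

Run:
```python
from plant import manip,imaging;from h import *
s=manip.state();print(s["tool_pos"])
for n in("top","scene"):
    f=imaging.grab_frame(n)
    for t in tubes(f): print(n,t["ctr"],t["ang"],t["n"])
    cv2.imwrite(f"pics/{n}2.png",cv2.resize(f["image"][:,:,::-1],None,fx=1.5,fy=1.5))
plan(s,[(.640,-.2145,.02,110,25)])
```

```text
[ 0.64057517 -0.22292178  0.10083239]
top [0.548 0.205] 18 100
scene [0.515 0.197] -172 62
scene [ 0.627 -0.174] -163 89
[[2, 1, 20, 0, 0, 0], [2, 0, 20, 0, 0, 0], [2, 1, 21, 0, 0, 0], [2, 0, 20, 0, 0, 0]]
4 end [ 640. -215.   20.] 109.9
```

View pics/scene2.png

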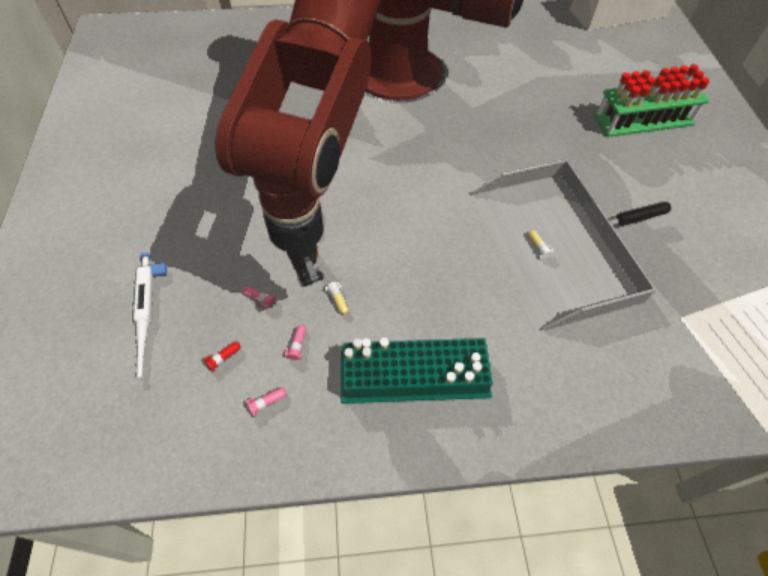

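The scene view shows the first tube in the pan at about (540,243), well past the lip, with everything else undisturbed. Next is the far tube at (338,297).

>>> {"api": "play_rows", "payload": {
  "commands": [
    [4,1,20,0,0,0],
    [4,0,20,0,0,0],
    [3,1,21,0,0,0],
    [2,0,20,0,0,0]
  ]
}}

```text
time: 6.57
tool_pos: [0.6368, -0.2011, 0.0183]
tool_rot: [-0.0, 0.572, 0.82, 0.0]
contact_force: [-0.0, 0.8, -0.8]
gripper_width: 0.002
grasp_force: 0.0
```

Run:
```python
from plant import manip;from h import *
plan(manip.state(),push((.626,-.175),110,84,.20,.20))
```

```text
tube end [0.623 0.221]
[[9, -1, -1, 0, 0, 0], [8, 0, -1, 0, 0, 1], [10, -1, 0, 0, 0, 1], [10, 0, 0, 0, 0, 1], [10, 0, 0, 0, 0, 2]]
[[10, 0, 0, 0, 0, 1], [10, 0, 0, 0, 0, 1], [10, -1, 0, 0, 0, 2], [10, 0, 0, 0, 0, 1], [10, 0, 0, 0, 0, 1]]
[[10, 0, 0, 0, 0, 2], [10, -1, 0, 0, 0, 1], [10, 0, 0, 0, 0, 1], [10, 0, 0, 0, 0, 1], [10, 0, 0, 0, 0, 2]]
[[10, -1, 0, 0, 0, 1], [10, 0, 0, 0, 0, 1], [10, 0, 0, 0, 0, 2], [10, 0, 0, 0, 0, 1], [10, -1, 0, 0, 0, 1]]
[[10, 0, 0, 0, 0, 2], [10, 0, 0, 0, 0, 0], [10, 0, 0, 0, 0, 0], [10, 0, 0, 0, 0, 0], [10, 0, 0, 0, 0, 0]]
[[10, 0, 0, 0, 0, 0], [10, 0, 0, 0, 0, 0], [10, 0, 0, 0, 0, 0], [10, 0, 0, 0, 0, 0], [10, 0, 0, 0, 0, 0]]
[[10, 0, 0, 0, 0, 0], [10, 0, 0, 0, 0, 0], [10, 0, 0, 0, 0, 0], [10, 0, 0, 0, 0, 0], [10, 0, 0, 0, 0, 0]]
[[10, 0, 0, 0, 0, 0], [10, 0, 0, 0, 0, 0], [10, 0, 0, 0, 0, 0], [10, 1, 0, 0, 0, 0], [10, 0, 0, 0, 0, 0]]
[[10, 0, 0, 0, 0, 0]]
41 end [621. 200.  20.] 84.2
```

>>> {"api": "play_rows", "payload": {
  "commands": [
    [9,-1,-1,0,0,0],
    [8,0,-1,0,0,1],
    [10,-1,-1,0,0,1],
    [10,0,0,0,0,1],
    [10,0,0,0,0,2]
  ]
}}

```text
time: 6.98
tool_pos: [0.62, -0.1575, 0.0237]
tool_rot: [0.0, 0.608, 0.794, 0.0]
contact_force: [-0.1, 1.5, 0.4]
gripper_width: -0.001
grasp_force: 0.0
```

>>> {"api": "play_rows", "payload": {
  "commands": [
    [10,0,0,0,0,1],
    [10,0,0,0,0,1],
    [10,-1,0,0,0,2],
    [10,0,0,0,0,1],
    [10,0,0,0,0,1]
  ]
}}

```text
time: 7.4
tool_pos: [0.6079, -0.1089, 0.0237]
tool_rot: [0.0, 0.648, 0.761, 0.0]
contact_force: [1.1, 0.1, 0.2]
gripper_width: 0.002
grasp_force: 0.1
```

>>> {"api": "play_rows", "payload": {
  "commands": [
    [10,0,0,0,0,2],
    [10,-1,0,0,0,1],
    [10,0,0,0,0,1],
    [10,0,0,0,0,1],
    [10,0,0,0,0,2]
  ]
}}

```text
time: 7.82
tool_pos: [0.6013, -0.0594, 0.0237]
tool_rot: [0.0, 0.694, 0.72, 0.0]
contact_force: [-0.4, 0.4, 0.4]
gripper_width: -0.001
grasp_force: 0.1
```

Run:
```python
from plant import manip,imaging;from h import *
s=manip.state();print(s["tool_pos"])
for n in("top","scene"):
    f=imaging.grab_frame(n)
    for t in tubes(f): print(n,t["ctr"],t["ang"],t["n"],t["round"])
```

```text
[ 0.6013453  -0.05939941  0.02365921]
top [0.548 0.205] 18 100 [0.515 0.194]
top [ 0.451 -0.212] -15 87 [ 0.417 -0.203]
scene [ 0.452 -0.209] -10 45 [ 0.417 -0.203]
scene [0.515 0.197] -173 61 [0.549 0.201]
scene [ 0.641 -0.038] -3 60 [ 0.606 -0.037]
```

>>> {"api": "play_rows", "payload": {
  "commands": [
    [10,-1,1,0,0,1],
    [10,0,1,0,0,1],
    [10,0,1,0,0,2],
    [10,0,0,0,0,1],
    [10,-1,0,0,0,1]
  ]
}}

```text
time: 8.33
tool_pos: [0.5999, -0.0106, 0.0201]
tool_rot: [0.0, 0.73, 0.683, 0.0]
contact_force: [-0.2, -0.3, -0.1]
gripper_width: -0.001
grasp_force: 0.0
```

>>> {"api": "play_rows", "payload": {
  "commands": [
    [10,0,0,0,0,2],
    [10,0,0,0,0,0],
    [10,0,0,0,0,0],
    [10,0,0,0,0,0],
    [10,0,0,0,0,0]
  ]
}}

```text
time: 8.75
tool_pos: [0.6048, 0.0395, 0.0196]
tool_rot: [0.0, 0.742, 0.67, 0.0]
contact_force: [-0.1, -0.5, -0.0]
gripper_width: 0.0
grasp_force: 0.1
```

>>> {"api": "play_rows", "payload": {
  "commands": [
    [10,0,0,0,0,0],
    [10,0,0,0,0,0],
    [10,0,0,0,0,0],
    [10,0,0,0,0,0],
    [10,0,0,0,0,0]
  ]
}}

```text
time: 9.17
tool_pos: [0.6098, 0.0894, 0.0193]
tool_rot: [-0.0, 0.742, 0.67, -0.0]
contact_force: [-0.2, 1.0, -0.8]
gripper_width: 0.003
grasp_force: 0.1
```

Run:
```python
from plant import manip,imaging;from h import *
s=manip.state();print(s["tool_pos"])
for n in("top","scene"):
    f=imaging.grab_frame(n)
    for t in tubes(f): print(n,t["ctr"],t["ang"],t["n"],t["round"])
    cv2.imwrite(f"pics/{n}3.png",cv2.resize(f["image"][100:260,230:490,::-1],None,fx=3,fy=3))
```

```text
[0.60984752 0.08941502 0.01926583]
top [ 0.451 -0.21 ] -14 105 [ 0.417 -0.202]
scene [ 0.452 -0.209] -11 45 [ 0.417 -0.202]
scene [0.547 0.201] 8 61 [0.512 0.196]
scene [0.655 0.103] -15 54 [0.621 0.112]
```

View pics/scene3.png

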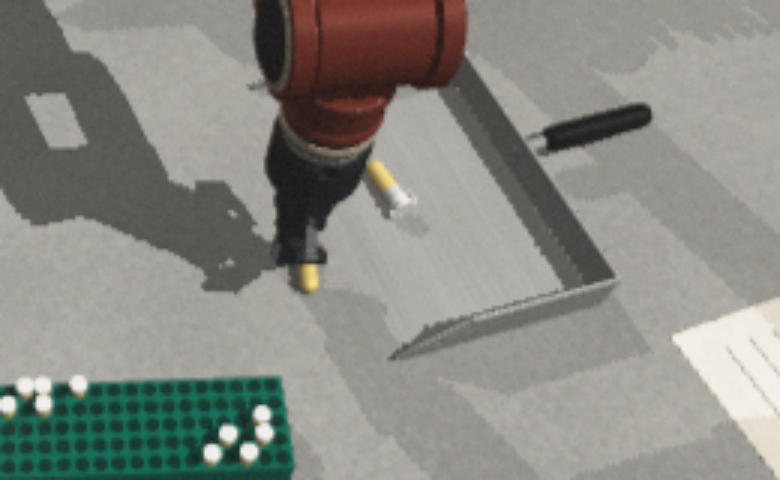

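The pusher is about 10 mm towards the lid side of the tube (crop about (308,275)), so the tube is turning slowly. I'll back off, shift sideways and re-engage on centre.

>>> {"api": "play_rows", "payload": {
  "commands": [
    [-12,0,0,0,0,0],
    [0,14,0,0,0,1],
    [8,0,0,0,0,1],
    [10,0,0,0,0,0],
    [10,0,0,0,0,0]
  ]
}}

```text
time: 9.68
tool_pos: [0.6261, 0.1022, 0.0192]
tool_rot: [-0.0, 0.754, 0.657, -0.0]
contact_force: [-0.1, -0.5, -0.1]
gripper_width: 0.001
grasp_force: 0.1
```

>>> {"api": "play_rows", "payload": {
  "commands": [
    [10,0,0,0,0,0],
    [10,0,0,0,0,0],
    [10,0,0,0,0,0],
    [10,0,0,0,0,0],
    [10,0,0,0,0,0]
  ]
}}

```text
time: 10.1
tool_pos: [0.633, 0.1536, 0.0193]
tool_rot: [-0.0, 0.754, 0.657, -0.0]
contact_force: [-0.4, 0.2, 0.6]
gripper_width: -0.002
grasp_force: 0.0
```

Run:
```python
from plant import manip,imaging;from h import *
s=manip.state();print(s["tool_pos"])
f=imaging.grab_frame("scene")
for t in tubes(f): print(t["ctr"],t["ang"],t["n"],t["round"])
```

```text
[0.63296578 0.15356049 0.01928962]
[ 0.452 -0.209] -11 45 [ 0.417 -0.202]
```

>>> {"api": "play_rows", "payload": {
  "commands": [
    [10,0,0,0,0,0],
    [10,0,0,0,0,0],
    [10,0,0,0,0,0],
    [10,0,0,0,0,0],
    [10,0,0,0,0,0]
  ]
}}

```text
time: 10.57
tool_pos: [0.6399, 0.2029, 0.0193]
tool_rot: [0.0, 0.754, 0.657, 0.0]
contact_force: [0.1, 0.5, 0.0]
gripper_width: -0.001
grasp_force: 0.0
```

>>> {"api": "play_rows", "payload": {
  "commands": [
    [5,0,0,0,0,0],
    [0,0,0,0,0,0],
    [-15,0,-2,0,0,0],
    [-20,0,-10,0,0,0],
    [-20,0,-40,0,0,0]
  ]
}}

```text
time: 10.98
tool_pos: [0.6277, 0.1515, 0.0618]
tool_rot: [-0.004, 0.754, 0.657, -0.006]
contact_force: [-0.6, 0.1, -0.3]
gripper_width: 0.001
grasp_force: 0.0
```

Run:
```python
from plant import manip,imaging;from h import *
s=manip.state();p=s["tool_pos"];print(p)
u=np.array([np.cos(np.radians(78)),np.sin(np.radians(78))]);g=np.array([.452,-.209])-u*.036;print(g)
plan(s,[(p[0]-.05,p[1]-.1,.12,82,41),(.45,-.13,.12,78,41),(*g,.12,78,41),(*g,.02,78,25)])
```

```text
[0.62772566 0.1514562  0.06180179]
[ 0.44451518 -0.24421331]
[[-26, -9, -15, 0, 0, 0], [-27, -9, -14, 0, 0, 0], [-26, -9, -15, 0, 0, 0], [-27, -9, -14, 0, 0, 0], [-33, -17, 0, 0, 0, 1]]
[[-33, -16, 0, 0, 0, 0], [-33, -17, 0, 0, 0, 1], [-33, -16, 0, 0, 0, 1], [-34, -15, 0, 0, 0, 0], [-34, -15, 0, 0, 0, 1]]
[[-38, 6, 0, 0, 0, 0], [-37, 6, 0, 0, 0, 0], [-38, 6, 0, 0, 0, 0], [0, 0, 25, 0, 0, 0], [0, 0, 25, 0, 0, 0]]
[[0, 0, 25, 0, 0, 0], [0, 0, 25, 0, 0, 0]]
17 end [ 444. -244.   20.] 78.2
```

>>> {"api": "play_rows", "payload": {
  "commands": [
    [-26,-9,-15,0,0,0],
    [-27,-9,-14,0,0,0],
    [-26,-9,-15,0,0,0],
    [-27,-9,-14,0,0,0],
    [-33,-17,0,0,0,1]
  ]
}}

```text
time: 11.4
tool_pos: [0.5636, 0.0211, 0.1307]
tool_rot: [0.003, 0.76, 0.65, 0.002]
contact_force: [-0.1, -1.2, 1.3]
gripper_width: 0.001
grasp_force: 0.0
```

>>> {"api": "play_rows", "payload": {
  "commands": [
    [-33,-16,0,0,0,0],
    [-33,-17,0,0,0,1],
    [-33,-16,0,0,0,1],
    [-34,-15,0,0,0,0],
    [-34,-15,0,0,0,1]
  ]
}}

```text
time: 11.82
tool_pos: [0.4533, -0.1298, 0.1266]
tool_rot: [0.0, 0.777, 0.63, -0.0]
contact_force: [-0.3, -0.4, -0.1]
gripper_width: 0.002
grasp_force: 0.0
```

>>> {"api": "play_rows", "payload": {
  "commands": [
    [-38,6,0,0,0,0],
    [-37,6,0,0,0,0],
    [-38,6,0,0,0,0],
    [0,0,0,0,0,0]
  ]
}}

```text
time: 12.15
tool_pos: [0.4484, -0.2486, 0.1276]
tool_rot: [0.002, 0.778, 0.628, -0.001]
contact_force: [0.0, 0.0, 0.1]
gripper_width: 0.003
grasp_force: 0.0
```

Run:
```python
from plant import manip,imaging;from h import *
s=manip.state();print(s["tool_pos"])
for n in("top","scene"):
    f=imaging.grab_frame(n)
    for t in tubes(f): print(n,t["ctr"],t["ang"],t["n"],t["round"])
    cv2.imwrite(f"pics/{n}4.png",cv2.resize(f["image"][:,:,::-1],None,fx=1.5,fy=1.5))
plan(s,[(.4445,-.244,.02,78,25)])
```

```text
[ 0.44841451 -0.24860812  0.1275608 ]
top [0.606 0.148] -115 89 [0.621 0.18 ]
top [0.548 0.205] 19 98 [0.515 0.194]
top [ 0.451 -0.21 ] -20 87 [ 0.418 -0.198]
scene [ 0.452 -0.208] -10 46 [ 0.417 -0.202]
scene [0.515 0.196] -171 63 [0.549 0.202]
scene [0.605 0.147] -114 86 [0.619 0.179]
[[1, -1, 22, 0, 0, 0], [0, -1, 21, 0, 0, 0], [1, -1, 22, 0, 0, 0], [1, -1, 21, 0, 0, 0], [1, -1, 22, 0, 0, 0]]
5 end [ 444. -244.   20.] 77.8
```

View pics/scene4.png

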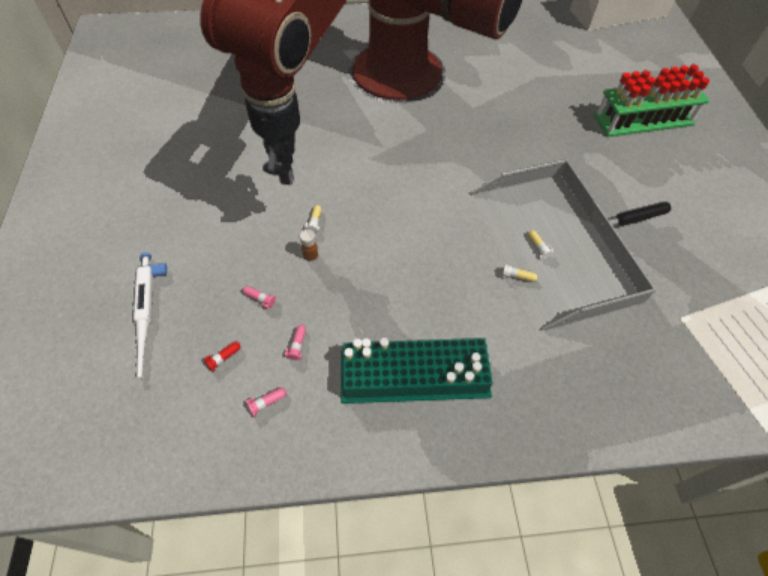

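The scene view shows the second tube slipped round. It lies end-on over the lip with its lid at about (508,271), so it needs another push. I'll push the near tube (315,215) first and then go back to it.

>>> {"api": "play_rows", "payload": {
  "commands": [
    [1,-1,22,0,0,0],
    [0,-1,21,0,0,0],
    [1,-1,22,0,0,0],
    [1,-1,21,0,0,0],
    [1,-1,22,0,0,0]
  ]
}}

```text
time: 12.67
tool_pos: [0.4453, -0.2362, 0.0177]
tool_rot: [-0.0, 0.776, 0.631, 0.0]
contact_force: [0.1, -0.1, -0.1]
gripper_width: 0.002
grasp_force: 0.0
```

Run:
```python
from plant import manip;from h import *
s=manip.state();print(s["tool_pos"])
plan(s,push((.452,-.209),78,88,.15,.26))
```

```text
[ 0.44529032 -0.23615     0.01770783]
tube end [0.479 0.2  ]
[[8, 1, -1, 0, 0, 0], [9, 0, -1, 0, 0, 0], [10, 0, 0, 0, 0, -1], [10, 0, 0, 0, 0, 0], [10, 0, 0, 0, 0, -1]]
[[10, 0, 0, 0, 0, -1], [10, 1, 0, 0, 0, 0], [10, 0, 0, 0, 0, -1], [10, 0, 0, 0, 0, -1], [10, 0, 0, 0, 0, 0]]
[[10, 0, 0, 0, 0, -1], [10, 0, 0, 0, 0, -1], [10, 0, 0, 0, 0, 0], [10, 0, 0, 0, 0, -1], [10, 0, 0, 0, 0, -1]]
[[10, 1, 0, 0, 0, 0], [10, 0, 0, 0, 0, -1], [10, 0, 0, 0, 0, 0], [10, 0, 0, 0, 0, 0], [10, 0, 0, 0, 0, 0]]
[[10, 0, 0, 0, 0, 0], [10, 0, 0, 0, 0, 0], [10, 0, 0, 0, 0, 0], [10, 0, 0, 0, 0, 0], [10, 0, 0, 0, 0, 0]]
[[10, 0, 0, 0, 0, 0], [10, 0, 0, 0, 0, 0], [10, 0, 0, 0, 0, 0], [10, 0, 0, 0, 0, 0], [10, 0, 0, 0, 0, 0]]
[[10, 0, 0, 0, 0, 0], [10, 0, 0, 0, 0, 0], [10, 0, 0, 0, 0, 0], [10, 0, 0, 0, 0, 0], [10, 0, 0, 0, 0, 0]]
[[10, 0, 0, 0, 0, 0], [10, 0, 0, 0, 0, 0], [10, 1, 0, 0, 0, 0], [10, 0, 0, 0, 0, 0], [10, 0, 0, 0, 0, 0]]
[[10, 0, 0, 0, 0, 0], [10, 0, 0, 0, 0, 0]]
42 end [479. 179.  20.] 88.2
```

>>> {"api": "play_rows", "payload": {
  "commands": [
    [8,1,0,0,0,0],
    [9,0,0,0,0,0],
    [10,0,0,0,0,-1],
    [10,0,0,0,0,0],
    [10,0,0,0,0,-1]
  ]
}}

```text
time: 13.08
tool_pos: [0.4567, -0.1902, 0.0196]
tool_rot: [0.001, 0.765, 0.645, 0.0]
contact_force: [-0.3, 0.6, -0.1]
gripper_width: 0.004
grasp_force: 0.0
```

>>> {"api": "play_rows", "payload": {
  "commands": [
    [10,0,0,0,0,-1],
    [10,1,0,0,0,0],
    [10,0,0,0,0,-1],
    [10,0,0,0,0,-1],
    [10,0,0,0,0,0]
  ]
}}

```text
time: 13.5
tool_pos: [0.4644, -0.141, 0.0186]
tool_rot: [0.0, 0.748, 0.664, -0.0]
contact_force: [-0.2, -0.6, -0.4]
gripper_width: 0.003
grasp_force: 0.0
```

Run:
```python
from plant import manip,imaging;from h import *
s=manip.state();print(s["tool_pos"])
for n in("top","scene"):
    f=imaging.grab_frame(n)
    for t in tubes(f): print(n,t["ctr"],t["ang"],t["n"],t["round"],t["lid"])
```

```text
[ 0.46443779 -0.14104203  0.01861875]
top [0.606 0.148] -115 87 [0.621 0.18 ] [0.595 0.125]
top [0.548 0.205] 17 98 [0.515 0.195] [0.572 0.212]
scene [ 0.468 -0.118] -3 46 [ 0.433 -0.116] [ 0.492 -0.119]
scene [0.515 0.197] -174 63 [0.55  0.201] [0.49  0.194]
scene [0.605 0.147] -114 86 [0.619 0.179] [0.595 0.124]
```

>>> {"api": "play_rows", "payload": {
  "commands": [
    [10,0,0,0,0,-1],
    [10,0,0,0,0,-1],
    [10,0,0,0,0,0],
    [10,0,0,0,0,-1],
    [10,0,0,0,0,-1]
  ]
}}

```text
time: 14.02
tool_pos: [0.4689, -0.0913, 0.0186]
tool_rot: [-0.0, 0.724, 0.69, -0.0]
contact_force: [-0.5, -0.3, -1.0]
gripper_width: 0.002
grasp_force: 0.0
```

>>> {"api": "play_rows", "payload": {
  "commands": [
    [10,0,0,0,0,0],
    [10,0,0,0,0,-1],
    [10,0,0,0,0,0],
    [10,0,0,0,0,0],
    [10,0,0,0,0,0]
  ]
}}

```text
time: 14.43
tool_pos: [0.4707, -0.0413, 0.0186]
tool_rot: [-0.0, 0.718, 0.696, -0.0]
contact_force: [0.6, -0.1, 0.1]
gripper_width: 0.0
grasp_force: 0.0
```

Run:
```python
from plant import manip,imaging;from h import *
s=manip.state();print(s["tool_pos"])
for n in("top","scene"):
    f=imaging.grab_frame(n)
    for t in tubes(f): print(n,t["ctr"],t["ang"],t["n"],t["round"],t["lid"])
```

```text
[ 0.47074785 -0.04126873  0.01855021]
top [0.607 0.148] -114 90 [0.621 0.18 ] [0.596 0.125]
top [0.548 0.205] 18 97 [0.515 0.194] [0.572 0.213]
scene [0.515 0.197] -173 63 [0.549 0.201] [0.49  0.194]
scene [0.604 0.147] -114 85 [0.619 0.179] [0.594 0.124]
```

>>> {"api": "play_rows", "payload": {
  "commands": [
    [10,0,0,0,0,-1],
    [10,0,0,0,0,-1],
    [10,0,0,0,0,-1],
    [10,0,0,0,0,-1],
    [10,0,0,0,0,0]
  ]
}}

```text
time: 14.95
tool_pos: [0.4706, 0.0087, 0.0186]
tool_rot: [-0.0, 0.693, 0.721, 0.0]
contact_force: [0.0, -0.6, -0.5]
gripper_width: -0.0
grasp_force: 0.0
```

>>> {"api": "play_rows", "payload": {
  "commands": [
    [10,0,0,0,0,0],
    [10,0,0,0,0,0],
    [10,0,0,0,0,0]
  ]
}}

```text
time: 15.2
tool_pos: [0.4694, 0.0387, 0.0186]
tool_rot: [-0.0, 0.694, 0.72, -0.0]
contact_force: [-0.6, 0.1, 0.2]
gripper_width: 0.001
grasp_force: 0.0
```

Run:
```python
from plant import manip,imaging;from h import *
s=manip.state();print(s["tool_pos"])
for n in("top","scene"):
    f=imaging.grab_frame(n)
    for t in tubes(f): print(n,t["ctr"],t["ang"],t["n"],t["round"],t["lid"])
    cv2.imwrite(f"pics/{n}5.png",cv2.resize(f["image"][70:230,250:510,::-1],None,fx=3,fy=3))
```

```text
[0.46940285 0.03871818 0.0185606 ]
top [0.606 0.148] -115 86 [0.621 0.18 ] [0.596 0.125]
top [0.548 0.205] 18 98 [0.515 0.194] [0.572 0.213]
scene [0.515 0.197] -172 62 [0.549 0.201] [0.49  0.193]
scene [0.605 0.147] -114 86 [0.619 0.179] [0.595 0.124]
```

View pics/scene5.png

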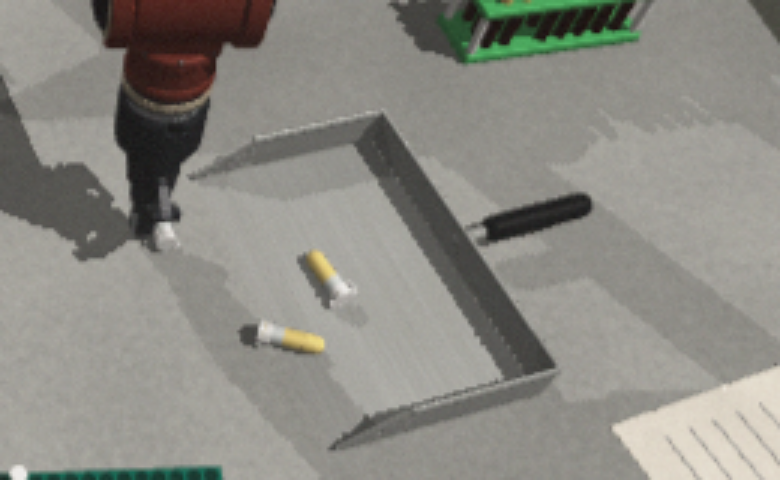

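The third tube's lid shows at crop (165,237), still on the fingertips and just short of the lip. I'll check that it is centred.

Run:
```python
import pickle;from h import *
f=pickle.load(open("f0.pkl","rb"))["scene"]
for p in[(165,237),(160,248),(178,243),(155,228)]: print(ray(f,(250+p[0]/3,70+p[1]/3),.012).round(3))
```

```text
[0.487 0.061 0.012]
[0.5   0.054 0.012]
[0.495 0.072 0.012]
[0.475 0.053 0.012]
```

>>> {"api": "play_rows", "payload": {
  "commands": [
    [10,1,0,0,0,0],
    [10,1,0,0,0,0],
    [10,1,0,0,0,0],
    [10,1,0,0,0,0],
    [10,0,0,0,0,0]
  ]
}}

```text
time: 15.72
tool_pos: [0.4718, 0.0888, 0.0186]
tool_rot: [0.0, 0.694, 0.72, 0.0]
contact_force: [0.1, 0.5, -0.0]
gripper_width: -0.002
grasp_force: 0.0
```

>>> {"api": "play_rows", "payload": {
  "commands": [
    [10,0,0,0,0,0],
    [10,0,0,0,0,0],
    [10,0,0,0,0,0]
  ]
}}

```text
time: 15.97
tool_pos: [0.4704, 0.1188, 0.0186]
tool_rot: [0.0, 0.694, 0.72, -0.0]
contact_force: [0.2, -0.3, -0.7]
gripper_width: 0.001
grasp_force: 0.1
```

Run:
```python
from plant import manip,imaging;from h import *
s=manip.state();print(s["tool_pos"])
for n in("top","scene"):
    f=imaging.grab_frame(n)
    for t in tubes(f): print(n,t["ctr"],t["ang"],t["n"],t["round"],t["lid"])
    cv2.imwrite(f"pics/{n}6.png",cv2.resize(f["image"][70:230,250:510,::-1] if n=="scene" else f["image"][140:300,50:310,::-1],None,fx=3,fy=3))
```

```text
[0.47038222 0.1188037  0.01857708]
top [0.606 0.148] -115 86 [0.621 0.18 ] [0.596 0.125]
top [0.564 0.206] 9 59 [0.529 0.201] [0.589 0.21 ]
scene [0.515 0.196] -171 60 [0.549 0.202] [0.49  0.192]
scene [0.604 0.147] -114 85 [0.619 0.179] [0.594 0.124]
```

View pics/scene6.png

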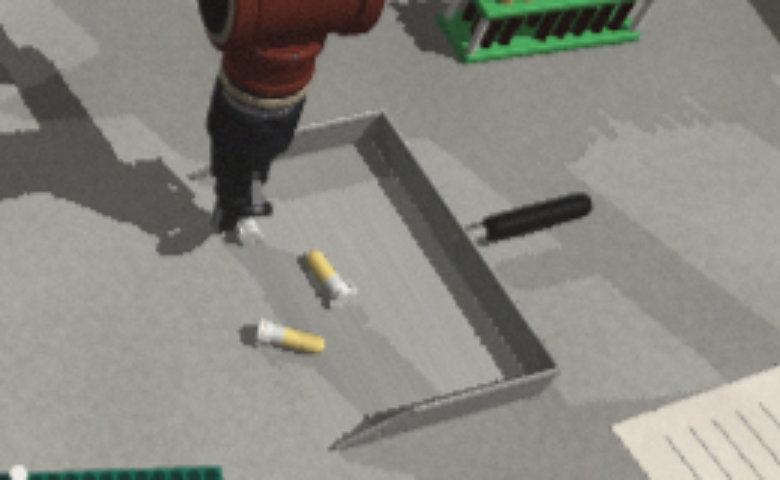

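The third tube is following well, with its lid at crop (248,232) over the crest. I'll finish this push.

>>> {"api": "play_rows", "payload": {
  "commands": [
    [10,0,0,0,0,0],
    [10,0,0,0,0,0],
    [10,0,0,0,0,0],
    [10,0,0,0,0,0],
    [10,0,0,0,0,0]
  ]
}}

```text
time: 16.48
tool_pos: [0.4685, 0.1687, 0.0186]
tool_rot: [-0.0, 0.694, 0.72, 0.0]
contact_force: [-0.1, 0.4, 0.3]
gripper_width: 0.003
grasp_force: 0.0
```

>>> {"api": "play_rows", "payload": {
  "commands": [
    [7,0,0,0,0,0],
    [0,0,0,0,0,0],
    [-15,0,-2,0,0,0],
    [-20,0,-10,0,0,0],
    [-20,0,-40,0,0,0]
  ]
}}

```text
time: 16.9
tool_pos: [0.4653, 0.1201, 0.0625]
tool_rot: [-0.004, 0.693, 0.721, -0.005]
contact_force: [0.3, 0.6, -0.1]
gripper_width: 0.003
grasp_force: 0.0
```

Run:
```python
from plant import manip,imaging;from h import *
s=manip.state();print(s["tool_pos"])
g=np.array([.606,.148])-.050*np.array([np.cos(np.radians(65)),np.sin(np.radians(65))])
plan(s,[(.5,.07,.1,88,35),(.56,.08,.1,65,35),(*g,.1,65,30),(*g,.019,65,22)])
```

```text
[0.46534576 0.12007315 0.06251452]
[[-17, 11, -12, 0, 0, 1], [-17, 11, -13, 0, 0, 2], [-17, 12, -12, 0, 0, 1], [3, 15, 0, 0, 0, 6], [5, 14, 0, 0, 0, 6]]
[[6, 14, 0, 0, 0, 5], [7, 14, 0, 0, 0, 6], [16, 6, 0, 0, 0, 0], [15, 7, 0, 0, 0, 0], [0, 0, 20, 0, 0, 0]]
[[0, 0, 20, 0, 0, 0], [0, 0, 20, 0, 0, 0], [0, 0, 21, 0, 0, 0]]
13 end [585. 103.  19.] 65.2
```

>>> {"api": "play_rows", "payload": {
  "commands": [
    [-17,11,-12,0,0,1],
    [-17,11,-13,0,0,2],
    [-17,12,-12,0,0,1],
    [3,15,0,0,0,6],
    [5,14,0,0,0,6]
  ]
}}

```text
time: 17.32
tool_pos: [0.5362, 0.0749, 0.1063]
tool_rot: [0.001, 0.789, 0.614, 0.001]
contact_force: [-0.2, 0.0, -0.4]
gripper_width: 0.003
grasp_force: 0.0
```

>>> {"api": "play_rows", "payload": {
  "commands": [
    [6,14,0,0,0,5],
    [7,14,0,0,0,6],
    [16,6,0,0,0,0],
    [15,7,0,0,0,0],
    [0,0,0,0,0,0]
  ]
}}

```text
time: 17.73
tool_pos: [0.5918, 0.1043, 0.1051]
tool_rot: [0.0, 0.842, 0.539, 0.001]
contact_force: [-0.3, 0.2, 0.7]
gripper_width: 0.006
grasp_force: 0.0
```

Run:
```python
from plant import manip,imaging;from h import *
s=manip.state();print(s["tool_pos"])
for n in("top","scene"):
    f=imaging.grab_frame(n)
    for t in tubes(f): print(n,t["ctr"],t["ang"],t["n"],t["round"],t["lid"])
g=np.array([.606,.148])-.050*np.array([np.cos(np.radians(65)),np.sin(np.radians(65))])
plan(s,[(*g,.019,65,22)])
```

```text
[0.59176487 0.10434673 0.10505267]
scene [0.515 0.197] -172 62 [0.549 0.201] [0.49  0.193]
scene [0.605 0.147] -114 86 [0.619 0.179] [0.595 0.124]
[[-1, -1, 22, 0, 0, 0], [-1, -2, 21, 0, 0, 0], [-1, -1, 22, 0, 0, 0], [-1, -2, 21, 0, 0, 0]]
4 end [585. 103.  19.] 65.2
```

>>> {"api": "play_rows", "payload": {
  "commands": [
    [-3,-2,22,0,0,0],
    [-3,-2,21,0,0,0],
    [-1,-1,22,0,0,0],
    [0,-1,21,0,0,0]
  ]
}}

```text
time: 18.17
tool_pos: [0.5805, 0.0987, 0.0179]
tool_rot: [-0.0, 0.843, 0.538, -0.0]
contact_force: [0.1, -0.1, 1.0]
gripper_width: 0.003
grasp_force: 0.0
```

>>> {"api": "play_rows", "payload": {
  "commands": [
    [8,0,0,0,0,0],
    [8,0,0,0,0,0],
    [8,0,0,0,0,0],
    [8,0,0,0,0,0],
    [8,0,0,0,0,0]
  ]
}}

```text
time: 18.58
tool_pos: [0.5993, 0.1368, 0.0199]
tool_rot: [0.0, 0.843, 0.539, 0.001]
contact_force: [0.5, 0.4, 0.7]
gripper_width: -0.003
grasp_force: 0.1
```

Run:
```python
from plant import manip,imaging;from h import *
s=manip.state();print(s["tool_pos"])
for n in("top","scene"):
    f=imaging.grab_frame(n)
    for t in tubes(f): print(n,t["ctr"],t["ang"],t["n"],t["round"],t["lid"])
```

```text
[0.59933463 0.13675571 0.01987354]
scene [0.619 0.17 ] -110 86 [0.63  0.203] [0.61  0.146]
```

>>> {"api": "play_rows", "payload": {
  "commands": [
    [9,0,0,0,0,0],
    [9,0,0,0,0,0],
    [9,0,0,0,0,0],
    [9,0,0,0,0,0],
    [9,0,0,0,0,0]
  ]
}}

```text
time: 19.1
tool_pos: [0.6178, 0.1777, 0.0188]
tool_rot: [-0.0, 0.843, 0.539, 0.0]
contact_force: [-0.5, 0.0, 0.1]
gripper_width: -0.0
grasp_force: 0.0
```

>>> {"api": "play_rows", "payload": {
  "commands": [
    [9,0,0,0,0,0],
    [0,0,0,0,0,0],
    [-15,0,-2,0,0,0],
    [-25,0,-20,0,0,0],
    [-30,0,-40,0,0,0]
  ]
}}

```text
time: 19.52
tool_pos: [0.5896, 0.1246, 0.0699]
tool_rot: [-0.002, 0.842, 0.539, -0.005]
contact_force: [1.0, -0.1, -0.3]
gripper_width: -0.001
grasp_force: 0.0
```

>>> {"api": "play_rows", "payload": {
  "commands": [
    [-38,0,-30,0,0,0],
    [-38,0,-30,0,0,0],
    [-38,0,-10,0,0,0],
    [-38,0,0,0,0,0],
    [-38,0,0,0,0,0]
  ]
}}

```text
time: 19.93
tool_pos: [0.5177, -0.0391, 0.1373]
tool_rot: [0.001, 0.843, 0.539, 0.001]
contact_force: [0.3, -0.5, 0.5]
gripper_width: -0.0
grasp_force: 0.0
```

>>> {"api": "play_rows", "payload": {
  "commands": [
    [-20,38,0,0,0,0],
    [-20,38,0,0,0,0],
    [0,38,0,0,0,0],
    [0,38,0,0,0,0],
    [0,0,0,0,0,0]
  ]
}}

```text
time: 20.35
tool_pos: [0.6411, -0.1393, 0.1344]
tool_rot: [0.001, 0.844, 0.537, 0.0]
contact_force: [-1.3, 0.6, -0.6]
gripper_width: -0.0
grasp_force: 0.0
```

Run:
```python
from plant import manip,imaging;from h import *
s=manip.state();print(s["tool_pos"])
for n in("top","scene"):
    f=imaging.grab_frame(n)
    for t in tubes(f):
        d=t["ctr"]-np.array([.541,.230]);print(n,t["ctr"],t["ang"],t["n"],t["round"],t["lid"],"pan",round(d@[-.171,.985],3),round(d@[-.985,-.171],3))
    cv2.imwrite(f"pics/{n}7.png",cv2.resize(f["image"][:,:,::-1],None,fx=1.5,fy=1.5))
T=f=imaging.grab_frame("top")
```

```text
[ 0.64105539 -0.13930674  0.13436041]
top [0.641 0.219] -117 76 [0.657 0.25 ] [0.63  0.197] pan -0.028 -0.097
top [0.549 0.205] 18 101 [0.515 0.194] [0.572 0.212] pan -0.026 -0.004
top [0.455 0.211] 30 103 [0.424 0.194] [0.476 0.224] pan -0.004 0.088
scene [0.421 0.195] -157 58 [0.453 0.209] [0.398 0.186] pan -0.014 0.124
scene [0.515 0.197] -173 62 [0.55  0.201] [0.49  0.194] pan -0.028 0.031
scene [0.641 0.218] -113 85 [0.655 0.25 ] [0.631 0.195] pan -0.029 -0.096
```

View pics/top7.png

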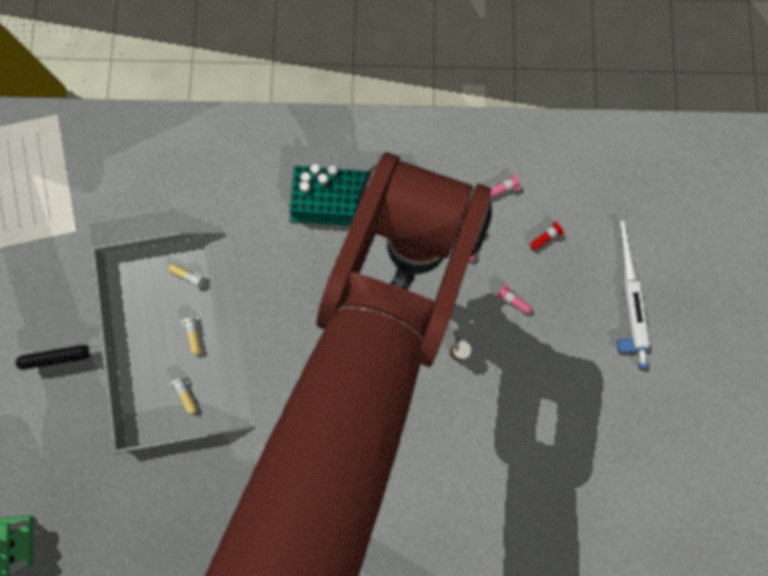

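The top view shows all three tubes inside the pan, at about (188,276), (192,336) and (185,396), each around 28 mm or more past the pass limit. The vial (460,350), rack and pipette are in their original places, and the arm is clear at z = 0.134.

```bash
python3 -c "
from plant import manip;print(manip.job_done())"
```

```text
the job is handed in; nothing more can be done
None
```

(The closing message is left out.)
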